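# Find the top of a function cam on bench centres

## Robot

A 6-joint arm with a two-finger parallel gripper is mounted at the origin on the work surface. World frame = base frame: x ahead of the robot, y to its left, z up, the work surface at z = 0. Lengths are in m, angles in rad, forces in N, time in s.
With the tool pointing down it reaches from about 0.35 to 0.775 m from the base axis. Payload 5.5 kg.
Tool frame: the origin (TCP) lies midway between the tips of the shut fingers; the grasp point (between the pads) lies 19 mm behind it; z points along the fingers, y is the line along which they close (so a half turn about z gives the same grasp; the last joint's range is limited). The gripper opens to 85 mm and grips with 20 to 120 N. Pads are 22 mm wide; open, the fingers measure 114 mm over their backs; the gripper's body (76 mm by 85 mm) begins 54 mm behind the grasp point. The pads swing forward as they close: fully open they stand 13 mm farther back than shut.
Start: joints at [1.132, 0.313, 0.046, 1.304, 0, 1.431], TCP at [0.169, 0.55, 0.231] pointing down, gripper open.
Joint ranges: [-2.76, 2.76], [-0.86, 1.69], [-1.03, 1.26], [-2.2, 2.34], [-1.47, 1.5], [-3.14, 3.14]. Speed limits (rad/s): [2.57, 2.57, 3.14, 3.14, 3.14, 3.14].

## Interface

Orientations are given as a unit quaternion [w, x, y, z].
In Python, from workcell import env gives the robot as it stands. The module is installed in compiled form; this text tells all that it offers.
- The arm moves only by the tool servo_tool, never from a script. Its argument "increments" is a list of rows, each an object of numbers: "grip": the closure, from 0 (fully open) to 1 (shut); "x", "y", "z": the shift along the tool's x, y, z in mm; "roll": the turn about the tool's z in degrees. In form: [{"grip": .., "x": .., "y": .., "z": .., "roll": ..}, ...]. A call has 1 to 5 rows; each row shifts and turns the commanded pose from where the row before left it, along the tool's axes as they then stand; what a row does not reach is not made up. A row lasts 1/12 s, in which the tool goes at most 41.7 mm and 7.16 degrees, less where a joint would pass 70% of its speed; a pose out of reach is approached as far as the arm can. A call is refused whole if a number of a shift passes 41.7 or a number of a turn 7.16, either way. A call with a gripper value outside its range is refused whole. The fingers move at their own pace and stop on an object; "grip_force" is the grip in N (left out, the last holds). Time passes only in rows, so rows that do not move let the fingers close. It gives the time, the measured TCP pose, the force, the opening and the grip force at its end, in the units of the state.
- env.get_state(): the state, without advancing time (a new reading comes with each control period).
- env.read_camera(name): name is "side" or "top"; returns the picture (480x640x3 uint8, red, green, blue); there is no depth.
- env.get_calibration(name): a dict with "vertical_fov" (degrees; the focal length in pixels is half the picture's height over the tangent of half this angle, whatever the lens; pixels are square), "cx", "cy" (the principal point, pixels), "rvec" (rotation vector, rad) and "tvec" (3), from world to camera coordinates, as OpenCV has them. Camera axes: x right, y down, z forward; pixel columns grow to the right and rows downward; lengths in m; the calibration is good to about 2 mm. A picture is of the moment at which its call begins. get_calibration takes no time and is no camera call.
- env.hand_in(): hands the job in; it is judged then, once.
The state is a dict: "clock": time; "joint_pos": joint angles; "qvel": joint speeds; "tau": joint torques, N m; "tcp_pos": TCP position; "orientation": TCP orientation; "wrist_force": force on the tool from outside, world axes, zero at the start; "ft_torque": the same for the moment, N m; "finger_gap": finger opening in m; "grip_force": force on a finger pad.
Only numpy, scipy, OpenCV 4.12 (cv2) and the standard library are available. Lean on these libraries where they do the work, as an engineer would, in place of code of your own. Each camera call takes 0.05 s, during which the arm holds its last target. There are 200 camera calls.

## Task

The function-cam spindle is set up between the bench centres. Draw the dial indicator up on its slide until its plunger is pressed in by about 2 mm on the cam, then turn the crank by its brittle handle with a light grip, watching the plunger swing, and leave the cam with its highest point under the plunger. Let go of everything, do not squeeze or force the handle, nor run the plunger to the end of its travel, and leave the other things on the desk alone.

Things in the scene. Friction and masses are not known exactly. Their poses are not given: they have to be found in the camera images.
- bench: Hand-cranked bench centres, a dark green casting fixed on the desk: base 90 x 300 x 22 mm, long along its y axis, with a stock 40 mm wide and 105 mm high at y = -125 and +125 mm. Origin: centre of the base's underside, at desk level. z is up, x points away from the robot (within 0.2 rad of the robot's x) along a cross bed 60 mm wide, x = 45 to 215 mm, that carries the indicator.
- cam_centre (a point): Point on the line of centres (it runs along bench y at x = 0, 85 mm above the desk) at the cream cam (y = 0), fixed to the bench. The cam, 12 mm wide, is a disc 40 mm across set 4 mm off centre on a chrome shaft: its edge facing the plunger stands 16 to 24 mm from here as it turns with the crank. It is clamped at an unknown angle to the crank and starts more than 1.2 rad from its highest point.
- crank_centre (a point): Point on the line of centres level with the middle of the crank handle (bench x = 0, y = -207 mm, z = 85 mm), fixed to the bench, axes as the bench. The handle's middle circles about this point, 30 mm away, in the plane of bench x and z.
- crank_handle: Crank handle, a brittle brown bakelite sleeve 14 mm thick, 56 mm long, lying along bench y, spinning freely on its pin (origin: its middle); hold it with no more than about 40 N of grip. The crank arm is at its inner end. It starts within 0.7 rad of the top of its circle. The crank turns either way without limit, takes about 0.08 N m (2.7 N at the handle) and stays where it is left.
- carriage_knob (a point): Grip point, 95 mm above the desk, of the upright brass knob (16 mm thick, 30 mm tall, top at 110 mm) at the far end of the indicator's carriage. The dial's edge (top at 97 mm) is 30 mm from the knob's axis, towards the cam. The carriage slides along bench x, has 22 to 36 mm to go towards the cam (-x) before its stop, takes about 4 N and stays where it is left.
- plunger_tip (a point): Front of the 6 mm red ball on the plunger that bears on the cam, at bench y = 0, 85 mm above the desk, axes as the bench. The plunger points at the cam (bench -x); unpressed, its tip is 124 mm in front of the brass knob's axis and starts 30 to 44 mm from the line of centres.
- plunger (a joint): How far the indicator's sprung plunger is pressed in, m: 0 free, 0.0125 the end of its travel; pushes back with 0.6 N at 0 and 0.08 N more per mm. The red pointer on the upward-facing white dial (56 mm across) shows it: one turn clockwise from above in 12.5 mm, pointing to bench +x at 0.
- shell: White cassette shell, 64 x 100 x 12 mm, a bystander beside the bench; origin at the centre of its underside.
- capstan: Chrome capstan shaft standing on its steel flywheel (60 mm across, 72 mm high), a bystander; origin at the centre of its underside.
- function_lever: Brown bakelite function lever lying flat, 82 mm long, 14 mm high, a bystander; origin under its hub.
- screwdriver: Screwdriver lying on the desk along the robot's side of the bench, 170 mm long, a bystander.
- brush: Small brush lying on the right of the desk, 160 mm long, a bystander.
- spirit: Closed amber bottle, 52 mm across and 110 mm high, a bystander; origin at the centre of its underside.
- idler: Black rubber idler ring, 38 mm across and 12 mm high, lying by the bench, a bystander; origin at the centre of its underside.

How it is judged:
By the outcome, as a careful person would: the job done as asked, in the order asked, and still so for the second after the job is handed in, with the robot touching nothing.
It also fails if it takes over 69 s, if anything falls off the work surface, if the arm or the gripper's body presses on something with over 40 N, if the wrist force passes 120 N, or if a joint passes its speed limit or range.

## Working session

There is one attempt and no reset: what is moved stays moved. The work goes in short steps, Python scripts to look and compute and a tool call to move; the robot and the scene stay as the last step left them, time stands still between calls to the robot, and variables do not carry over. Pictures are saved under pics/ and viewed, at most 10 in all, crops included, and the job is handed in when it is done.

Besides the shell and the picture viewer there is one more tool, called after ">>>" in YAML: its name, and indented under it one key for each argument. servo_tool: Moves the arm, as the interface text tells. Its arguments: {"type":"object","properties":{"increments":{"type":"array"},"grip_force":{"type":"number"}},"required":["increments"]}

```bash
mkdir -p pics; cat > h.py <<'E'
import numpy as np, cv2
from workcell import env
def cal(n):
    c=env.get_calibration(n); f=240/np.tan(np.radians(c["vertical_fov"])/2)
    K=np.array([[f,0,c["cx"]],[0,f,c["cy"]],[0,0,1.]]); R=cv2.Rodrigues(np.array(c["rvec"],float))[0]
    return c,K,R,np.array(c["tvec"],float).ravel()
def onz(n,u,v,z):
    c,K,R,t=cal(n); o=-R.T@t; d=R.T@np.linalg.inv(K)@[u,v,1]
    return o+d*(z-o[2])/d[2]
def proj(n,p):
    c,K,R,t=cal(n); q=K@(R@np.array(p,float)+t); return q[:2]/q[2]
def snap(n,f,crop=None,s=1):
    im=env.read_camera(n)[:,:,::-1]
    if crop: x0,y0,x1,y1=crop; im=im[y0:y1,x0:x1]
    im=cv2.resize(im,None,fx=s,fy=s,interpolation=cv2.INTER_CUBIC); cv2.imwrite("pics/"+f,im)
E
python3 - <<'E'
from h import *
for n in("top","side"):
    snap(n,n+"0.png"); c,K,R,t=cal(n); print(c,-R.T@t, R[2])
s=env.get_state(); print(s)
E
```

```text
{'vertical_fov': 43.07752526605234, 'cx': 337.27413910667815, 'cy': 247.19361304537483, 'rvec': array([ 2.17527209, -2.187752  ,  0.09942832]), 'tvec': array([-0.04793937,  0.56952389,  1.16450248])} [ 0.46912276 -0.04288931  1.20863808] [ 0.08422465 -0.00698863 -0.99642228]
{'vertical_fov': 55.134711865301924, 'cx': 323.79401275927955, 'cy': 239.1442947770931, 'rvec': array([ 2.05045605, -0.49917501,  0.27161931]), 'tvec': array([-0.49342075,  0.18638748,  0.72898754])} [ 0.20157419 -0.70410698  0.5227125 ] [ 0.38719269  0.77225318 -0.50369321]
{'clock': 0.1, 'joint_pos': array([ 1.13238099e+00,  3.13959633e-01,  4.51212736e-02,  1.30361475e+00,
       -3.37804716e-07,  1.43117134e+00]), 'qvel': array([ 5.86543434e-05, -7.32030430e-04,  1.15313289e-03,  1.17542503e-03,
        2.17412206e-04, -1.84112514e-04]), 'tau': array([ 3.07965092e-03, -4.81724238e+01,  2.99245155e+01,  1.27864850e-02,
       -8.49587605e-05,  2.17086944e-05]), 'tcp_pos': array([0.16909071, 0.54910737, 0.23049025]), 'orientation': array([-2.35940945e-04,  1.48840021e-01,  9.88860942e-01, -7.94082145e-04]), 'wrist_force': array([-0.63430016, -0.72693914, -0.25610906]), 'ft_torque': array([ 0.00423092,  0.06972243, -0.00045912]), 'grip_force': 0.0, 'finger_gap': 0.08551226681074944}
```

View pics/top0.png

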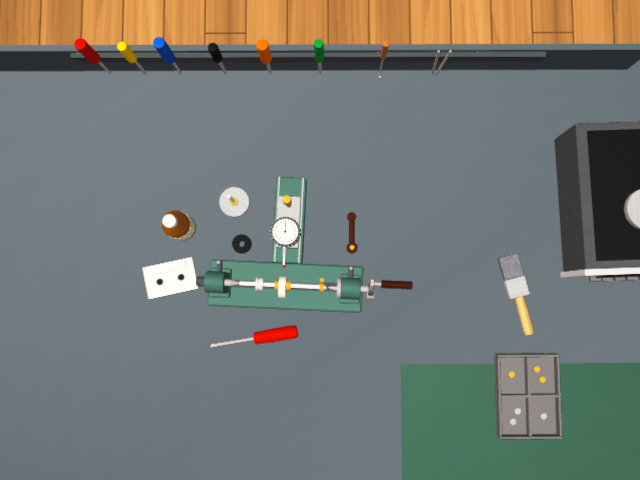

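View pics/side0.png

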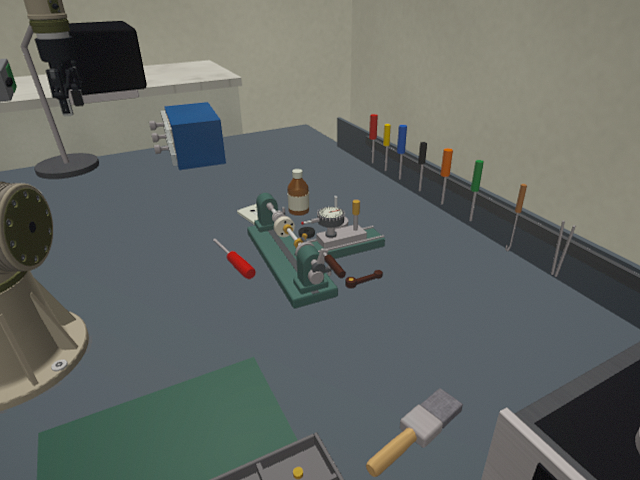

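The top picture shows the bench with base corners at about (211,261), (363,267), (360,312) and (208,305). The knob is at (287,200), the dial at (285,231), the cam at (282,287) and the crank handle at (397,285). I'll enlarge both views.

```bash
python3 - <<'E'
import cv2
a=cv2.imread("pics/top0.png")[165:330,190:430]; cv2.imwrite("pics/topc.png",cv2.resize(a,None,fx=3.3,fy=3.3,interpolation=cv2.INTER_CUBIC))
a=cv2.imread("pics/side0.png")[170:310,230:400]; cv2.imwrite("pics/sidec.png",cv2.resize(a,None,fx=4.2,fy=4.2,interpolation=cv2.INTER_CUBIC))
E
```

```text
(no output)
```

View pics/topc.png

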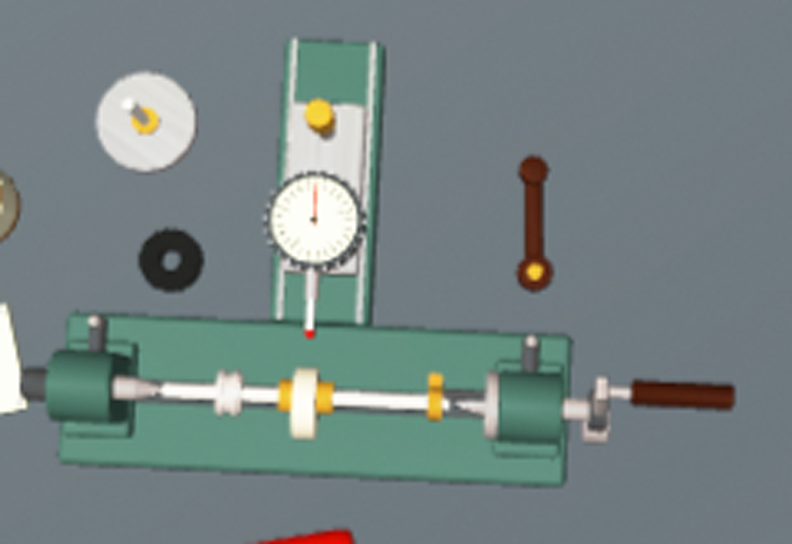

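View pics/sidec.png

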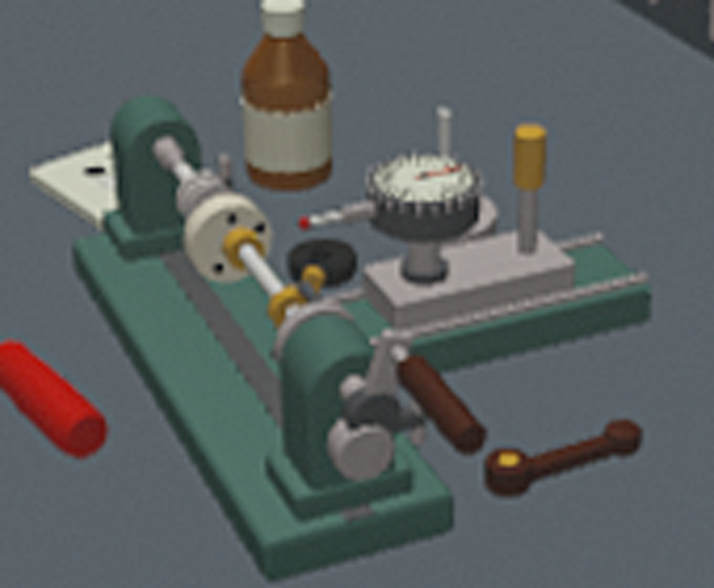

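```bash
cat >> h.py <<'E'
def tc(u,v): return 190+u/3.3,165+v/3.3
def sc(u,v): return 230+u/4.2,170+v/4.2
E
python3 - <<'E'
from h import *
C=np.array([onz("top",*tc(*p),.022)[:2] for p in [(70,313),(572,336),(565,486),(60,462)]])
print(C, C.mean(0), np.linalg.norm(C-np.roll(C,1,0),axis=1))
yd=(C[0]+C[3]-C[1]-C[2]); yd/=np.linalg.norm(yd); print("yaw",np.arctan2(-yd[0],yd[1]))
yaw=np.arctan2(-yd[0],yd[1]); X=np.array([np.cos(yaw),np.sin(yaw)]);Y=np.array([-X[1],X[0]])
o=C.mean(0)
def b(p): return X@(p[:2]-o),Y@(p[:2]-o)
for n,(u,v),z in [("knob",(320,113),.11),("tip",(310,338),.085),("camtop",(304,404),.107),("h1",(632,394),.112),("h2",(734,397),.112)]:
    p=onz("top",*tc(u,v),z); print(n,p,b(p))
# handle: ang scan
for a in np.arange(-.8,.81,.1):
    q=o+X*.03*np.sin(a)-Y*.207; z=.085+.03*np.cos(a)
    e=[proj("side",[*(q+Y*s*.028),z]) for s in(1,-1)]; t=[proj("top",[*(q+Y*s*.028),z]) for s in(1,-1)]
    print(round(a,1),[((e_-[230,170])*4.2).round() .tolist()for e_ in e],[((e_-[190,165])*3.3).round().tolist() for e_ in t])
kp=proj("side",[*onz("top",*tc(320,113),.11)[:2],.11]); print((kp-[230,170])*4.2)
E
```

```text
[[ 0.5459707   0.19506348]
 [ 0.53067173 -0.10189376]
 [ 0.44237806 -0.09692588]
 [ 0.45823504  0.19993007]] [0.49431388 0.04904348] [0.08787053 0.29735108 0.08843331 0.29727916]
yaw -0.05241954514269881
knob [0.65028164 0.04065654 0.11      ] (np.float64(0.156192958587919), np.float64(-0.00020340584574912897))
tip [0.52711319 0.04803169 0.085     ] (np.float64(0.0328072628936317), np.float64(0.0007081392759564957))
camtop [0.48982778 0.04948484 0.107     ] (np.float64(-0.004503062152628868), np.float64(0.0002057014184944907))
h1 [ 0.49413043 -0.12987779  0.112     ] (np.float64(0.009191473065722286), np.float64(-0.17868511595829575))
h2 [ 0.49216945 -0.18557828  0.112     ] (np.float64(0.010151642042197553), np.float64(-0.23441184044314384))
-0.8 [[334.0, 398.0], [392.0, 474.0]] [[629.0, 450.0], [732.0, 455.0]]
-0.7 [[339.0, 392.0], [398.0, 468.0]] [[630.0, 446.0], [732.0, 451.0]]
-0.6 [[345.0, 387.0], [404.0, 462.0]] [[630.0, 442.0], [733.0, 447.0]]
-0.5 [[351.0, 382.0], [410.0, 457.0]] [[631.0, 437.0], [733.0, 442.0]]
-0.4 [[357.0, 378.0], [417.0, 453.0]] [[631.0, 432.0], [734.0, 
[... 179 characters left out ...]
 442.0]] [[632.0, 416.0], [735.0, 421.0]]
-0.0 [[384.0, 366.0], [445.0, 440.0]] [[632.0, 411.0], [735.0, 416.0]]
0.1 [[391.0, 364.0], [453.0, 438.0]] [[633.0, 405.0], [735.0, 410.0]]
0.2 [[398.0, 364.0], [460.0, 437.0]] [[633.0, 400.0], [735.0, 405.0]]
0.3 [[405.0, 364.0], [467.0, 437.0]] [[633.0, 395.0], [735.0, 399.0]]
0.4 [[411.0, 364.0], [474.0, 437.0]] [[633.0, 389.0], [735.0, 394.0]]
0.5 [[418.0, 365.0], [480.0, 439.0]] [[633.0, 385.0], [735.0, 389.0]]
0.6 [[424.0, 367.0], [486.0, 440.0]] [[633.0, 380.0], [735.0, 385.0]]
0.7 [[429.0, 370.0], [492.0, 443.0]] [[633.0, 376.0], [735.0, 380.0]]
0.8 [[434.0, 373.0], [497.0, 446.0]] [[633.0, 372.0], [734.0, 377.0]]
[527.68395862 127.01475403]
```

The two views agree. The bench origin is about (0.494, 0.049) with yaw −0.053. The knob axis is at (0.650, 0.041), the unpressed tip is at bench x of about 32 mm, and the handle is about 0.3 rad past the top towards +x. Next I move to above the knob.

>>> servo_tool:
  increments:
    - {"grip": 0,"x": -28,"y": -27,"z": 0,"roll": -7.05}
    - {"grip": 0,"x": -28,"y": -27,"z": 0,"roll": -7.05}
    - {"grip": 0,"x": -28,"y": -27,"z": 0,"roll": 0}
    - {"grip": 0,"x": -28,"y": -27,"z": 0,"roll": 0}
    - {"grip": 0,"x": -28,"y": -27,"z": 0,"roll": 0}
  grip_force: 25

```text
clock: 0.52
tcp_pos: [0.2898, 0.398, 0.231]
orientation: [-0.0, 0.028, 1.0, -0.0]
wrist_force: [0.2, 0.7, -0.3]
finger_gap: 0.0854
grip_force: 0.0
```

>>> servo_tool:
  increments:
    - {"grip": 0,"x": -28,"y": -27,"z": 0,"roll": 0}
    - {"grip": 0,"x": -28,"y": -27,"z": 0,"roll": 0}
    - {"grip": 0,"x": -28,"y": -27,"z": 0,"roll": 0}
    - {"grip": 0,"x": -28,"y": -27,"z": 0,"roll": 0}
    - {"grip": 0,"x": -28,"y": -27,"z": 0,"roll": 0}

```text
clock: 0.93
tcp_pos: [0.4222, 0.255, 0.2311]
orientation: [-0.0, 0.029, 1.0, 0.0]
wrist_force: [0.6, 1.3, -0.0]
finger_gap: 0.085
grip_force: 0.0
```

>>> servo_tool:
  increments:
    - {"grip": 0,"x": -28,"y": -27,"z": 0,"roll": 0}
    - {"grip": 0,"x": -28,"y": -27,"z": 0,"roll": 0}
    - {"grip": 0,"x": -28,"y": -27,"z": 0,"roll": 0}
    - {"grip": 0,"x": -28,"y": -27,"z": 0,"roll": 0}
    - {"grip": 0,"x": -28,"y": -27,"z": 0,"roll": 0}

```text
clock: 1.35
tcp_pos: [0.5543, 0.1122, 0.2309]
orientation: [-0.0, 0.029, 1.0, 0.0]
wrist_force: [0.8, 2.1, -0.6]
finger_gap: 0.0853
grip_force: 0.0
```

```bash
cat >> h.py <<'E'
from scipy.spatial.transform import Rotation as Ro
YAW=-.053; O=np.array([.4943,.0490]); X=np.array([np.cos(YAW),np.sin(YAW)]); Y=np.array([-X[1],X[0]])
def to(p,toolx_yaw=None):
    s=env.get_state(); q=s["orientation"]; R=Ro.from_quat(np.r_[q[1:],q[0]]).as_matrix()
    d=R.T@(np.array(p)-s["tcp_pos"])*1000
    yw=np.arctan2(R[1,0],R[0,0]); print("clk",s["clock"],"tcp",s["tcp_pos"].round(4),"d tool mm",d.round(1),"yaw",yw.round(4),"tilt",R[:2,2].round(3))
    if toolx_yaw is not None: print("roll deg",-np.degrees((toolx_yaw-yw+np.pi)%(2*np.pi)-np.pi).round(2))
    print("gap",s["finger_gap"],"F",s["wrist_force"].round(1),"grip",s["grip_force"],"q6",s["joint_pos"][5].round(3))
E
python3 -c "
from h import *
to([.6503,.0407,.135],np.pi+YAW)"
```

```text
clk 1.35 tcp [0.5543 0.1122 0.2309] d tool mm [-100.   -65.9   95.8] yaw 3.0843 tilt [-0.001  0.   ]
roll deg -0.25
gap 0.0853438900859403 F [ 0.8  2.1 -0.6] grip 0.0 q6 0.115
```

>>> servo_tool:
  increments:
    - {"grip": 0.3,"x": -31,"y": -20,"z": 10,"roll": -0.2}
    - {"grip": 0.3,"x": -31,"y": -20,"z": 25,"roll": 0}
    - {"grip": 0.3,"x": -30,"y": -17,"z": 25,"roll": 0}
    - {"grip": 0.3,"x": 0,"y": 0,"z": 25,"roll": 0}
    - {"grip": 0.3,"x": 0,"y": 0,"z": 10,"roll": 0}

```text
clock: 1.77
tcp_pos: [0.6386, 0.0523, 0.1332]
orientation: [-0.003, 0.028, 1.0, 0.0]
wrist_force: [-0.5, 0.5, -0.1]
finger_gap: 0.06
grip_force: 0.0
```

>>> servo_tool:
  increments:
    - {"grip": 0.3}

```text
invalid input at $.increments[0]: expected keys grip, x, y, z, roll
```

```bash
python3 -c "
from h import *
to([.6503,.0407,.076],np.pi+YAW)"
```

```text
clk 1.7667 tcp [0.6386 0.0523 0.1332] d tool mm [-12.8 -10.9  57.1] yaw 3.0854 tilt [-0.007  0.   ]
roll deg -0.18
gap 0.05998287901973707 F [-0.5  0.5 -0.1] grip 0.0 q6 0.013
```

>>> servo_tool:
  increments:
    - {"grip": 0.3,"x": -13,"y": -11,"z": 5,"roll": -0.2}
    - {"grip": 0.3,"x": 0,"y": 0,"z": 26,"roll": 0}
    - {"grip": 0.3,"x": 0,"y": 0,"z": 26,"roll": 0}
    - {"grip": 0.3,"x": 0,"y": 0,"z": 0,"roll": 0}
    - {"grip": 0.3,"x": 0,"y": 0,"z": 0,"roll": 0}

```text
clock: 2.18
tcp_pos: [0.65, 0.043, 0.0806]
orientation: [-0.002, 0.025, 1.0, 0.0]
wrist_force: [0.0, -0.1, 0.5]
finger_gap: 0.0599
grip_force: 0.0
```

```bash
python3 -c "
from h import *
to([.6503,.0407,.076],np.pi+YAW)"
```

```text
clk 2.1833 tcp [0.65   0.043  0.0806] d tool mm [-0.5 -2.2  4.6] yaw 3.0924 tilt [-0.004  0.   ]
roll deg 0.22
gap 0.05992639569274811 F [ 0.  -0.1  0.5] grip 0.0 q6 -0.008
```

>>> servo_tool:
  increments:
    - {"grip": 0.3,"x": 0,"y": -2,"z": 4,"roll": 0.2}
    - {"grip": 1,"x": 0,"y": 0,"z": 0,"roll": 0}
    - {"grip": 1,"x": 0,"y": 0,"z": 0,"roll": 0}
    - {"grip": 1,"x": 0,"y": 0,"z": 0,"roll": 0}
    - {"grip": 1,"x": 0,"y": 0,"z": 0,"roll": 0}

```text
clock: 2.6
tcp_pos: [0.6527, 0.041, 0.0789]
orientation: [0.001, 0.027, 1.0, 0.001]
wrist_force: [-1.1, -0.2, 2.0]
finger_gap: 0.0153
grip_force: 24.6
```

>>> servo_tool:
  increments:
    - {"grip": 1,"x": 0,"y": 0,"z": 0,"roll": 0}
    - {"grip": 1,"x": 0,"y": 0,"z": 0,"roll": 0}
    - {"grip": 1,"x": 0,"y": 0,"z": 0,"roll": 0}

```text
clock: 2.85
tcp_pos: [0.6528, 0.041, 0.0788]
orientation: [0.001, 0.026, 1.0, 0.001]
wrist_force: [-0.7, 4.3, 6.2]
finger_gap: 0.0154
grip_force: 25.0
```

>>> servo_tool:
  increments:
    - {"grip": 1,"x": 4,"y": 0,"z": 0,"roll": 0}
    - {"grip": 1,"x": 4,"y": 0,"z": 0,"roll": 0}
    - {"grip": 1,"x": 2,"y": 0,"z": 0,"roll": 0}
    - {"grip": 1,"x": 0,"y": 0,"z": 0,"roll": 0}
    - {"grip": 1,"x": 0,"y": 0,"z": 0,"roll": 0}

```text
clock: 3.27
tcp_pos: [0.644, 0.0414, 0.0789]
orientation: [0.002, 0.026, 1.0, 0.001]
wrist_force: [2.8, 4.9, 3.2]
finger_gap: 0.0149
grip_force: 24.8
```

```bash
python3 -c "
from h import *
to([.6503,.0407,.076],np.pi+YAW)
a=env.read_camera('top')[200:300,240:330,::-1];b=env.read_camera('side')[190:260,270:380,::-1]
a=cv2.resize(a,(495,550),interpolation=2);b=cv2.resize(b,None,fx=2.7,fy=2.7,interpolation=2)
c=np.zeros((550,800,3),np.uint8);c[:,:495]=a;c[:b.shape[0],500:500+b.shape[1]]=b[:,:300];cv2.imwrite('pics/k1.png',c)"
```

```text
clk 3.2667 tcp [0.644  0.0414 0.0789] d tool mm [-6.3 -0.4  2.9] yaw 3.0887 tilt [0.004 0.001]
roll deg 0.0
gap 0.014889188948766797 F [2.8 4.9 3.2] grip 24.79125827550888 q6 -0.008
```

View pics/k1.png

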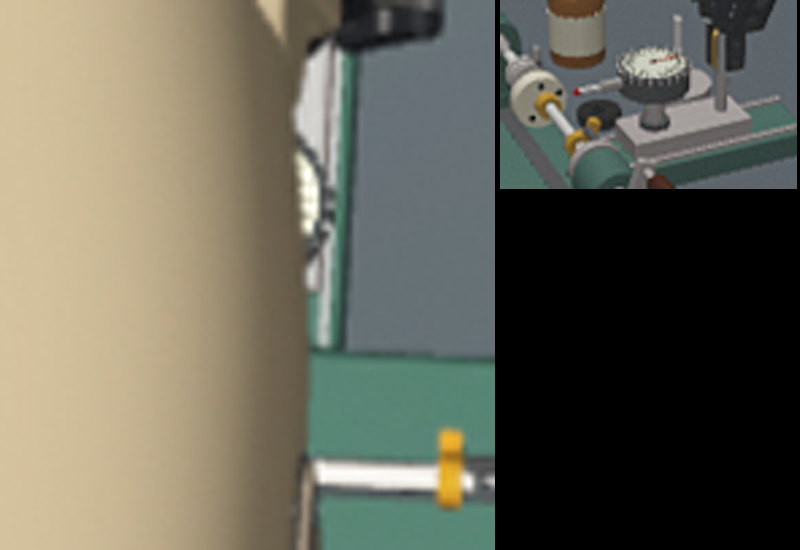

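The top view is blocked by the arm. The side view shows the dial with its pointer still at about +x and the tip not yet touching. I'll write a pointer reader for the side view.

```bash
cat >> h.py <<'E'
def dial(n,kx,r=.026,save=None):
    "kx: knob axis bench x; returns press mm by pointer angle"
    im=env.read_camera(n); c=np.r_[O+X*(kx-.058),.098]
    R_,G,B=[im[:,:,i].astype(int) for i in range(3)]; m=(R_>110)&(R_-np.maximum(G,B)>35)
    v,u=np.nonzero(m); P=np.array([onz(n,a,b,.098)[:2] for a,b in zip(u,v) if np.linalg.norm(proj(n,c)-[a,b])<60])
    if len(P)==0: return print(n,"no red")
    w=R_-np.maximum(G,B); W=np.array([w[b,a] for a,b in zip(u,v) if np.linalg.norm(proj(n,c)-[a,b])<60],float)
    d=P-c[:2]; k=np.linalg.norm(d,axis=1)<r; d=d[k];W=W[k]; L=np.c_[d@X,d@Y]
    mu=np.average(L,axis=0,weights=W); ev,V=np.linalg.eigh(np.cov(L.T,aweights=W)); a=V[:,1]; a=a if a@mu>0 else -a
    an=np.arctan2(-a[1],a[0])%(2*np.pi); an2=np.arctan2(-mu[1],mu[0])%(2*np.pi)
    print(n,"n",len(d),"mean",(mu*1e3).round(1),"sd",(np.sqrt(ev)*1e3).round(1),"press pca",round(an/2/np.pi*12.5,2),"mean-dir",round(an2/2/np.pi*12.5,2))
def bx(): return X@(env.get_state()["tcp_pos"][:2]-O)
E
python3 -c "
from h import *
print(bx()); dial('side',.1475)"
```

```text
0.14987010364544812
side n 4 mean [13.1 -2.2] sd [0.9 4. ] press pca 12.27 mean-dir 0.33
```

>>> servo_tool:
  increments:
    - {"grip": 1,"x": 3,"y": 0,"z": 0,"roll": 0}
    - {"grip": 1,"x": 2,"y": 0,"z": 0,"roll": 0}
    - {"grip": 1,"x": 0,"y": 0,"z": 0,"roll": 0}
    - {"grip": 1,"x": 0,"y": 0,"z": 0,"roll": 0}

```text
clock: 3.75
tcp_pos: [0.6391, 0.0417, 0.0789]
orientation: [0.002, 0.026, 1.0, 0.001]
wrist_force: [3.3, 3.6, 4.1]
finger_gap: 0.015
grip_force: 24.9
```

```bash
python3 -c "
from h import *
print(bx()); dial('side',.1425)"
```

```text
0.14497034631619113
side n 3 mean [10.7 -3.2] sd [0.8 6.9] press pca 0.13 mean-dir 0.57
```

```bash
sed -i 's/(R_>110)&(R_-np.maximum(G,B)>35)/(R_>90)\&(R_-np.maximum(G,B)>18)/' h.py; python3 -c "
from h import *
dial('side',.1425)"
```

```text
Traceback (most recent call last):
  File "h.py", line 32, in dial
    w=R_-np.maximum(G,B); W=np.array([w[b,a] for a,b in zip(u,v) if np.linalg.norm(proj(n,c)-[a,b])<60],float)
                                                                                   ~~~~^^^^^
  File "h.py", line 11, in proj
    c,K,R,t=cal(n); q=K@(R@np.array(p,float)+t); return q[:2]/q[2]
            ~~~^^^
  File "h.py", line 4, in cal
    c=env.get_calibration(n); f=240/np.tan(np.radians(c["vertical_fov"])/2)
ValueError: time passes only in moves, steps and waits
```

>>> servo_tool:
  increments:
    - {"grip": 1,"x": 2,"y": 0,"z": 0,"roll": 0}
    - {"grip": 1,"x": 0,"y": 0,"z": 0,"roll": 0}
    - {"grip": 1,"x": 0,"y": 0,"z": 0,"roll": 0}

```text
clock: 4.1
tcp_pos: [0.6372, 0.0418, 0.0789]
orientation: [0.002, 0.026, 1.0, 0.001]
wrist_force: [3.6, 4.1, 4.2]
finger_gap: 0.0155
grip_force: 24.9
```

```bash
python3 -c "
from h import *
print(bx()); dial('side',.1405)"
```

```text
0.143085882466343Traceback (most recent call last):
  File "<string>", line 3, in <module>
    print(bx()); dial('side',.1405)
                 ~~~~^^^^^^^^^^^^^^
  File "h.py", line 32, in dial
    w=R_-np.maximum(G,B); W=np.array([w[b,a] for a,b in zip(u,v) if np.linalg.norm(proj(n,c)-[a,b])<60],float)
                                                                                   ~~~~^^^^^
  File "h.py", line 11, in proj
    c,K,R,t=cal(n); q=K@(R@np.array(p,float)+t); return q[:2]/q[2]
            ~~~^^^
  File "h.py", line 4, in cal
    c=env.get_calibration(n); f=240/np.tan(np.radians(c["vertical_fov"])/2)
ValueError: time passes only in moves, steps and waits
```

```bash
sed -i 's/^def cal(n)/import functools\n@functools.cache\ndef cal(n)/' h.py; python3 -c "
from h import *
print(bx()); dial('side',.1405)"
```

```text
0.1430845857189199
side n 11 mean [ 8.1 -3.1] sd [1.3 6.9] press pca 12.4 mean-dir 0.72
```

>>> servo_tool:
  increments:
    - {"grip": 1,"x": 2,"y": 0,"z": 0,"roll": 0}
    - {"grip": 1,"x": 0,"y": 0,"z": 0,"roll": 0}
    - {"grip": 1,"x": 0,"y": 0,"z": 0,"roll": 0}

```text
clock: 4.45
tcp_pos: [0.6354, 0.0419, 0.0789]
orientation: [0.003, 0.026, 1.0, 0.001]
wrist_force: [3.2, 3.6, 3.2]
finger_gap: 0.0153
grip_force: 24.8
```

```bash
python3 -c "
from h import *
print(bx()); dial('side',.1385)"
```

```text
0.14127979153325096
side n 14 mean [ 8.8 -6.4] sd [1.4 7. ] press pca 0.7 mean-dir 1.26
```

>>> servo_tool:
  increments:
    - {"grip": 1,"x": 1,"y": 0,"z": 0,"roll": 0}
    - {"grip": 1,"x": 0,"y": 0,"z": 0,"roll": 0}
    - {"grip": 1,"x": 0,"y": 0,"z": 0,"roll": 0}

```text
clock: 4.75
tcp_pos: [0.6346, 0.0419, 0.0789]
orientation: [0.003, 0.026, 1.0, 0.001]
wrist_force: [5.0, 3.4, 3.3]
finger_gap: 0.0153
grip_force: 24.8
```

```bash
python3 -c "
from h import *
print(bx()); dial('side',.1375)"
```

```text
0.1405014990432083
side n 10 mean [  6.6 -12.3] sd [1.1 6.5] press pca 1.73 mean-dir 2.15
```

>>> servo_tool:
  increments:
    - {"grip": 1,"x": 0.4,"y": 0,"z": 0,"roll": 0}
    - {"grip": 1,"x": 0,"y": 0,"z": 0,"roll": 0}
    - {"grip": 1,"x": 0,"y": 0,"z": 0,"roll": 0}

```text
clock: 5.05
tcp_pos: [0.6343, 0.0419, 0.0789]
orientation: [0.003, 0.026, 1.0, 0.001]
wrist_force: [5.4, 4.8, 3.2]
finger_gap: 0.0151
grip_force: 24.8
```

```bash
python3 -c "
from h import *
print(bx()); dial('side',.137)
b=env.read_camera('side')[195:245,290:370,::-1]
cv2.imwrite('pics/k2.png',cv2.resize(b,None,fx=8,fy=8,interpolation=2))"
```

```text
0.14021046086444805
side n 11 mean [  4.7 -11.1] sd [1.3 6.2] press pca 1.9 mean-dir 2.33
```

View pics/k2.png

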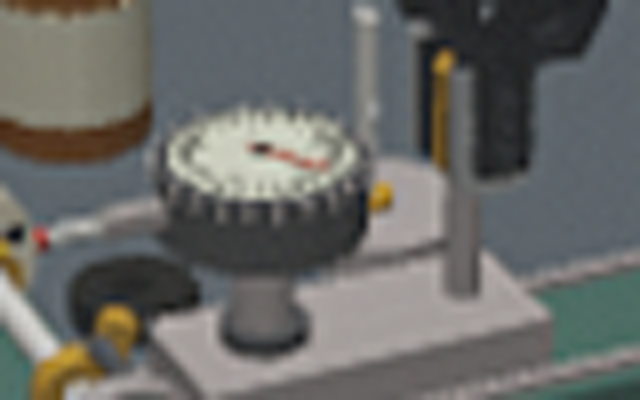

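The pointer's pivot is at (262,148) and its end at (325,165) in the crop, which I read as about 1.9 mm. The red ball is on the cam. I release the knob and rise.

>>> servo_tool:
  increments:
    - {"grip": 0.3,"x": 0,"y": 0,"z": 0,"roll": 0}
    - {"grip": 0.3,"x": 0,"y": 0,"z": 0,"roll": 0}
    - {"grip": 0.3,"x": 0,"y": 0,"z": -30,"roll": 0}
    - {"grip": 0.3,"x": 0,"y": 0,"z": -35,"roll": 0}
    - {"grip": 0.3,"x": 0,"y": 0,"z": -30,"roll": 0}

```text
clock: 5.57
tcp_pos: [0.6305, 0.0408, 0.1729]
orientation: [-0.001, 0.027, 1.0, -0.0]
wrist_force: [0.3, -0.6, -0.1]
finger_gap: 0.0595
grip_force: 0.0
```

>>> servo_tool:
  increments:
    - {"grip": 0.3,"x": 10,"y": -39,"z": 0,"roll": 0}
    - {"grip": 0.3,"x": 10,"y": -39,"z": 0,"roll": 7.1}
    - {"grip": 0.3,"x": 5,"y": -39,"z": 0,"roll": 7.1}
    - {"grip": 0.3,"x": 0,"y": -39,"z": 0,"roll": 7.1}
    - {"grip": 0.3,"x": 0,"y": -39,"z": 0,"roll": 7.1}

```text
clock: 5.98
tcp_pos: [0.567, -0.1478, 0.172]
orientation: [-0.0, 0.274, 0.962, -0.0]
wrist_force: [0.7, -0.9, -0.4]
finger_gap: 0.0598
grip_force: 0.0
```

```bash
python3 -c "
from h import *
to(np.r_[O+X*.009-Y*.217,.155],np.pi/2+YAW)
dial('top',.1365); dial('side',.1365)
p=[onz('side',290+u/8,195+v/8,.098)[:2] for u,v in((262,148),(325,165))]; d=p[1]-p[0]; print(np.arctan2(-d@Y,d@X)/2/np.pi*12.5)"
```

```text
clk 5.9833 tcp [ 0.567  -0.1478  0.172 ] d tool mm [ 53.2 -57.   17.1] yaw 2.5862 tilt [-0.001 -0.001]
roll deg 61.22
gap 0.059844835148845504 F [ 0.7 -0.9 -0.4] grip 0.0 q6 0.164
top n 15 mean [ 6.6 -5.3] sd [0.6 6.3] press pca 2.02 mean-dir 1.33
side n 11 mean [  5.2 -11.1] sd [1.3 6.2] press pca 1.9 mean-dir 2.25
1.9265588783827554
```

The top and side views both read about 1.95 mm. Next I turn the tool for the handle.

>>> servo_tool:
  increments:
    - {"grip": 0.3,"x": 16,"y": -15,"z": 0,"roll": 7.1}
    - {"grip": 0.3,"x": 15,"y": -15,"z": 0,"roll": 7.1}
    - {"grip": 0.3,"x": 0,"y": -18,"z": 0,"roll": 7.1}
    - {"grip": 0.3,"x": 0,"y": 0,"z": 0,"roll": 7.1}
    - {"grip": 0.3,"x": 0,"y": 0,"z": 0,"roll": 7.1}

```text
clock: 6.5
tcp_pos: [0.5113, -0.1652, 0.1722]
orientation: [-0.001, 0.554, 0.832, -0.0]
wrist_force: [0.9, 0.6, 0.2]
finger_gap: 0.0599
grip_force: 0.0
```

>>> servo_tool:
  increments:
    - {"grip": 0.3,"x": 0,"y": 0,"z": 0,"roll": 7.1}
    - {"grip": 0.3,"x": 0,"y": 0,"z": 0,"roll": 7.1}
    - {"grip": 0.3,"x": 0,"y": 0,"z": 0,"roll": 7.1}
    - {"grip": 0.3,"x": 0,"y": 0,"z": 0,"roll": 2.5}
    - {"grip": 0.3,"x": 0,"y": 0,"z": 0,"roll": 0}

```text
clock: 6.92
tcp_pos: [0.5122, -0.1646, 0.172]
orientation: [-0.001, 0.712, 0.702, -0.0]
wrist_force: [0.1, 0.2, 0.6]
finger_gap: 0.0597
grip_force: 0.0
```

```bash
python3 -c "
from h import *
to(np.r_[O+X*.009-Y*.217,.155],np.pi/2+YAW)"
```

```text
clk 6.9167 tcp [ 0.5122 -0.1646  0.172 ] d tool mm [ -3.8 -20.3  17.1] yaw 1.5577 tilt [-0.001  0.   ]
roll deg 2.28
gap 0.05974578554038853 F [0.1 0.2 0.6] grip 0.0 q6 1.124
```

>>> servo_tool:
  increments:
    - {"grip": 0.3,"x": -4,"y": -20,"z": 10,"roll": 2.3}
    - {"grip": 0.3,"x": 0,"y": 0,"z": 25,"roll": 0}
    - {"grip": 0.3,"x": 0,"y": 0,"z": 25,"roll": 0}
    - {"grip": 0.3,"x": 0,"y": 0,"z": 17,"roll": 0}
    - {"grip": 0.3,"x": 0,"y": 0,"z": 0,"roll": 0}

```text
clock: 7.33
tcp_pos: [0.4896, -0.1673, 0.0917]
orientation: [-0.003, 0.725, 0.689, -0.001]
wrist_force: [0.2, 0.7, -0.5]
finger_gap: 0.0595
grip_force: 0.0
```

```bash
python3 -c "
from h import *
to(np.r_[O+X*.009-Y*.217,.095],np.pi/2+YAW)
b=env.read_camera('side')[200:300,270:380,::-1]
cv2.imwrite('pics/h1.png',cv2.resize(b,None,fx=6,fy=6,interpolation=2))"
```

```text
clk 7.3333 tcp [ 0.4896 -0.1673  0.0917] d tool mm [-0.8  2.2 -3.3] yaw 1.5194 tilt [-0.007  0.003]
roll deg 0.09
gap 0.05954828491762571 F [ 0.2  0.7 -0.5] grip 0.0 q6 1.138
```

View pics/h1.png

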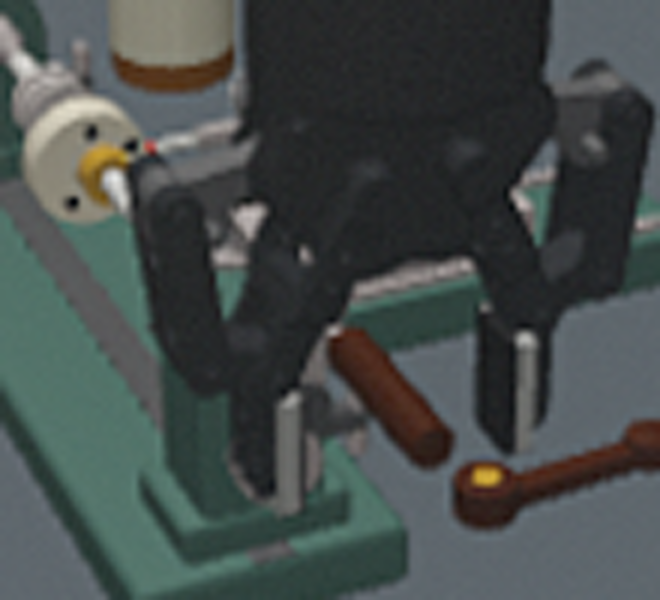

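The fingers straddle the handle cleanly. I close lightly at 20 N.

>>> servo_tool:
  increments:
    - {"grip": 0.3,"x": 0,"y": 2,"z": -2,"roll": 0}
    - {"grip": 1,"x": 0,"y": 0,"z": 0,"roll": 0}
    - {"grip": 1,"x": 0,"y": 0,"z": 0,"roll": 0}
    - {"grip": 1,"x": 0,"y": 0,"z": 0,"roll": 0}
    - {"grip": 1,"x": 0,"y": 0,"z": 0,"roll": 0}
  grip_force: 20

```text
clock: 7.8
tcp_pos: [0.4947, -0.1693, 0.0982]
orientation: [0.0, 0.726, 0.688, -0.0]
wrist_force: [2.0, -1.0, 2.9]
finger_gap: 0.0131
grip_force: 21.1
```

>>> servo_tool:
  increments:
    - {"grip": 1,"x": 0,"y": 0,"z": 0,"roll": 0}
    - {"grip": 1,"x": 0,"y": 0,"z": 0,"roll": 0}

```text
clock: 7.97
tcp_pos: [0.4948, -0.1693, 0.0982]
orientation: [0.001, 0.726, 0.688, 0.0]
wrist_force: [-1.7, -0.8, 4.1]
finger_gap: 0.0131
grip_force: 21.0
```

```bash
cat >> h.py <<'E'
def hs(a=None,dz=0):
    s=env.get_state(); p=s["tcp_pos"]; x=bx(); z=p[2]+.019-.085
    print("h x,z mm",round(x*1e3,1),round(z*1e3,1),"a",round(np.arctan2(x,z),3),"r",round(np.hypot(x,z)*1e3,1),"F",s["wrist_force"].round(1),"grip",round(s["grip_force"],1),"gap",round(s["finger_gap"],4),"clk",round(s["clock"],2))
    dial("top",.1365)
E
python3 -c "
from h import *
hs();to(np.r_[O+X*.009-Y*.217,.095],np.pi/2+YAW)"
```

```text
h x,z mm 12.1 32.2 a 0.36 r 34.4 F [-1.7 -0.8  4.1] grip 21.0 gap 0.0131 clk 7.97
top n 17 mean [ 7.1 -6.7] sd [0.7 7. ] press pca 2.06 mean-dir 1.5
clk 8.0167 tcp [ 0.4949 -0.1693  0.0981] d tool mm [ 1.  -3.1  3.1] yaw 1.5172 tilt [ 0.001 -0.001]
roll deg -0.03
gap 0.012904658515252184 F [-0.4  0.5  5.4] grip 21.052730977535248 q6 1.141
```

The grip holds at 21 N and the dial reads well from the top. I start turning through the +x side.

>>> servo_tool:
  increments:
    - {"grip": 1,"x": 0,"y": 4,"z": 2,"roll": 0}
    - {"grip": 1,"x": 0,"y": 3.7,"z": 2.5,"roll": 0}
    - {"grip": 1,"x": 0,"y": 3.2,"z": 3.1,"roll": 0}
    - {"grip": 1,"x": 0,"y": 2.8,"z": 3.5,"roll": 0}
    - {"grip": 1,"x": 0,"y": 0,"z": 0,"roll": 0}

```text
clock: 8.43
tcp_pos: [0.5091, -0.17, 0.0855]
orientation: [0.0, 0.726, 0.688, 0.0]
wrist_force: [1.7, -1.3, -2.3]
finger_gap: 0.0129
grip_force: 20.5
```

```bash
python3 -c "
from h import *
hs()"
```

```text
h x,z mm 26.4 19.5 a 0.933 r 32.8 F [ 1.7 -1.3 -2.3] grip 20.5 gap 0.0129 clk 8.43
top n 15 mean [ 0.2 -7.9] sd [0.6 6.3] press pca 3.45 mean-dir 3.08
```

```bash
sed -i 's/x=bx(); z=p\[2\]+.019-.085/x=bx()-.0004; z=p[2]+.0144-.085/' h.py
```

>>> servo_tool:
  increments:
    - {"grip": 1,"x": 0,"y": 2.4,"z": 5.5,"roll": 0}
    - {"grip": 1,"x": 0,"y": 1.3,"z": 5.8,"roll": 0}
    - {"grip": 1,"x": 0,"y": 0.1,"z": 6,"roll": 0}
    - {"grip": 1,"x": 0,"y": -1.1,"z": 5.9,"roll": 0}
    - {"grip": 1,"x": 0,"y": 0,"z": 0,"roll": 0}

```text
clock: 8.9
tcp_pos: [0.5116, -0.1702, 0.0618]
orientation: [0.0, 0.726, 0.688, 0.0]
wrist_force: [6.8, -3.0, -5.3]
finger_gap: 0.0134
grip_force: 20.3
```

```bash
python3 -c "
from h import *
hs()"
```

```text
h x,z mm 28.5 -8.8 a 1.871 r 29.8 F [ 6.8 -3.  -5.3] grip 20.3 gap 0.0134 clk 8.9
top n 18 mean [-6.4  2.8] sd [0.7 6.8] press pca 6.49 mean-dir 7.07
```

>>> servo_tool:
  increments:
    - {"grip": 1,"x": 0,"y": -2.1,"z": 5.5,"roll": 0}
    - {"grip": 1,"x": 0,"y": -3.2,"z": 5,"roll": 0}
    - {"grip": 1,"x": 0,"y": -4.2,"z": 4.2,"roll": 0}
    - {"grip": 1,"x": 0,"y": -5,"z": 3.2,"roll": 0}
    - {"grip": 1,"x": 0,"y": 0,"z": 0,"roll": 0}

```text
clock: 9.37
tcp_pos: [0.4954, -0.1693, 0.0435]
orientation: [-0.0, 0.726, 0.688, -0.001]
wrist_force: [4.7, -3.8, -8.1]
finger_gap: 0.013
grip_force: 20.0
```

```bash
python3 -c "
from h import *
hs()"
```

```text
h x,z mm 12.2 -27.1 a 2.718 r 29.8 F [ 4.7 -3.8 -8.1] grip 20.0 gap 0.013 clk 9.37
top n 18 mean [ 1.3 13.1] sd [0.8 6.8] press pca 9.22 mean-dir 9.57
```

>>> servo_tool:
  increments:
    - {"grip": 1,"x": 0,"y": -5.7,"z": 2.5,"roll": 0}
    - {"grip": 1,"x": 0,"y": -5.9,"z": 0.8,"roll": 0}
    - {"grip": 1,"x": 0,"y": 0,"z": 0,"roll": 0}

```text
clock: 9.67
tcp_pos: [0.4828, -0.1686, 0.0407]
orientation: [-0.001, 0.726, 0.688, -0.001]
wrist_force: [-0.0, -3.8, -4.4]
finger_gap: 0.0134
grip_force: 20.3
```

```bash
python3 -c "
from h import *
hs()"
```

```text
h x,z mm -0.3 -29.9 a -3.131 r 29.9 F [-0.  -3.8 -4.4] grip 20.3 gap 0.0134 clk 9.67
top n 21 mean [ 3.9 12.5] sd [0.9 6.7] press pca 9.78 mean-dir 9.98
```

>>> servo_tool:
  increments:
    - {"grip": 1,"x": 0,"y": -6,"z": -0.5,"roll": 0}
    - {"grip": 1,"x": 0,"y": -5.8,"z": -1.6,"roll": 0}
    - {"grip": 1,"x": 0,"y": -5.3,"z": -2.7,"roll": 0}
    - {"grip": 1,"x": 0,"y": 0,"z": 0,"roll": 0}

```text
clock: 10.05
tcp_pos: [0.4657, -0.1677, 0.0462]
orientation: [-0.001, 0.726, 0.688, -0.001]
wrist_force: [-2.6, -4.4, -0.7]
finger_gap: 0.0131
grip_force: 20.8
```

```bash
python3 -c "
from h import *
hs()"
```

```text
h x,z mm -17.4 -24.4 a -2.521 r 30.0 F [-2.6 -4.4 -0.7] grip 20.8 gap 0.0131 clk 10.05
top n 16 mean [-0.3 10.7] sd [0.6 6.5] press pca 8.9 mean-dir 9.32
```

```bash
cat > fit.py <<'E'
import numpy as np
from scipy.optimize import least_squares
a=np.array([.402,1.05,1.871,2.718,3.152,3.762]+[]);p=np.array([2.0,3.45,6.49,9.22,9.78,8.9])
f=lambda q:q[1]+4*np.cos(a-q[0])+np.sqrt(400-16*np.sin(a-q[0])**2)-p
r=least_squares(f,[3.2,-14]); s=np.sqrt(np.diag(np.linalg.inv(r.jac.T@r.jac))*(r.fun@r.fun)/(len(a)-2));print(r.x,s,r.fun.round(2))
E
python3 fit.py
```

```text
[  3.15749589 -14.25225089] [0.00891816 0.02260167] [-0.01 -0.05  0.01  0.08 -0.03  0.01]
```

>>> servo_tool:
  increments:
    - {"grip": 1,"x": 0,"y": 5.2,"z": 2.8,"roll": 0}
    - {"grip": 1,"x": 0,"y": 5.7,"z": 1.7,"roll": 0}
    - {"grip": 1,"x": 0,"y": 6,"z": 0.6,"roll": 0}
    - {"grip": 1,"x": 0,"y": 0,"z": 0,"roll": 0}
    - {"grip": 1,"x": 0,"y": 0,"z": 0,"roll": 0}

```text
clock: 10.52
tcp_pos: [0.4837, -0.1686, 0.0407]
orientation: [-0.001, 0.726, 0.688, -0.001]
wrist_force: [0.7, -5.8, -5.5]
finger_gap: 0.0134
grip_force: 20.4
```

```bash
python3 -c "
from h import *
hs()"
```

```text
h x,z mm 0.6 -29.9 a 3.123 r 29.9 F [ 0.7 -5.8 -5.5] grip 20.4 gap 0.0134 clk 10.52
top n 21 mean [ 3.9 13.1] sd [1.  6.4] press pca 9.76 mean-dir 9.95
```

>>> servo_tool:
  increments:
    - {"grip": 1,"x": 0,"y": -1.1,"z": 0.5,"roll": 0}
    - {"grip": 1,"x": 0,"y": 0,"z": 0,"roll": 0}
    - {"grip": 1,"x": 0,"y": 0,"z": 0,"roll": 0}

```text
clock: 10.82
tcp_pos: [0.4836, -0.1686, 0.0407]
orientation: [0.0, 0.726, 0.688, 0.0]
wrist_force: [2.6, -5.2, -5.1]
finger_gap: 0.0131
grip_force: 20.4
```

```bash
python3 -c "
from h import *
hs()"
```

```text
h x,z mm 0.4 -29.9 a 3.127 r 29.9 F [ 2.6 -5.2 -5.1] grip 20.4 gap 0.0131 clk 10.82
top n 22 mean [ 3.8 12.7] sd [1.  6.8] press pca 9.74 mean-dir 9.96
```

>>> servo_tool:
  increments:
    - {"grip": 0.3,"x": 0,"y": 0,"z": 0,"roll": 0}
    - {"grip": 0.3,"x": 0,"y": 0,"z": 0,"roll": 0}
    - {"grip": 0.3,"x": 0,"y": 0,"z": 0,"roll": 0}
    - {"grip": 0.3,"x": 0,"y": 0,"z": -10,"roll": 0}
    - {"grip": 0.3,"x": 0,"y": 0,"z": -20,"roll": 0}

```text
clock: 11.28
tcp_pos: [0.4816, -0.1671, 0.0699]
orientation: [-0.003, 0.726, 0.688, -0.001]
wrist_force: [-0.3, 0.5, -0.2]
finger_gap: 0.0597
grip_force: 0.0
```

>>> servo_tool:
  increments:
    - {"grip": 0.3,"x": 0,"y": 0,"z": -35,"roll": 0}
    - {"grip": 0.3,"x": 0,"y": 0,"z": -35,"roll": 0}
    - {"grip": 0.3,"x": -20,"y": 0,"z": -35,"roll": 0}
    - {"grip": 0.3,"x": -40,"y": 0,"z": -5,"roll": 0}
    - {"grip": 0.3,"x": -40,"y": 0,"z": 0,"roll": 0}

```text
clock: 11.7
tcp_pos: [0.4801, -0.2693, 0.1862]
orientation: [0.004, 0.725, 0.689, 0.001]
wrist_force: [0.3, -0.1, 0.0]
finger_gap: 0.06
grip_force: 0.0
```

```bash
python3 -c "
from h import *
dial('top',.1365); dial('side',.1365)
a=env.read_camera('top')[165:330,190:430,::-1]; b=env.read_camera('side')[170:310,230:400,::-1]
c=np.vstack([np.zeros((300,792,3),np.uint8)]*2); c[:300,:436]=cv2.resize(a,(436,300),interpolation=2); c[:300,436:792]=cv2.resize(b,(356,293),interpolation=2).__class__((300,356,3),np.uint8)
a2=cv2.resize(a,(792,545),interpolation=2)[170:545,:]; b2=cv2.resize(b[:,:],(500,412),interpolation=2)
c=np.zeros((600,800,3),np.uint8); c[:300,:436]=cv2.resize(a,(436,300),interpolation=2); c[188:600,300:800]=b2; c[:188,436:800]=cv2.resize(env.read_camera('top')[210:260,255:315,::-1],(226,188),interpolation=2).copy() if 0 else 0
cv2.imwrite('pics/end.png',c)"
```

```text
top n 21 mean [ 3.9 12.9] sd [1.  6.5] press pca 9.76 mean-dir 9.95Traceback (most recent call last):
  File "<string>", line 3, in <module>
    dial('top',.1365); dial('side',.1365)
                       ~~~~^^^^^^^^^^^^^^
  File "h.py", line 36, in dial
    mu=np.average(L,axis=0,weights=W); ev,V=np.linalg.eigh(np.cov(L.T,aweights=W)); a=V[:,1]; a=a if a@mu>0 else -a
    raise ZeroDivisionError(
        "Weights sum to zero, can't be normalized")
ZeroDivisionError: Weights sum to zero, can't be normalized
```

```bash
python3 -c "
from h import *
snap('top','end.png',(190,165,430,330),3.3)
for s in(1,-1): print((proj('top',[*(O-Y*(.207-s*.028)),.055])-[190,165])*3.3)"
```

```text
[624.12410323 412.57175475]
[721.57725191 417.17660841]
```

View pics/end.png

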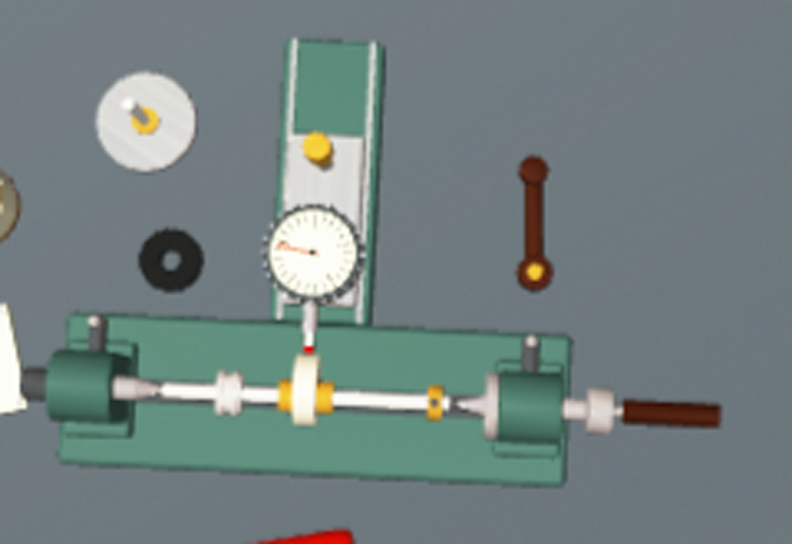

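The top view shows the handle at the bottom of its circle, (622,411) to (720,415), as predicted. The ball is on the cam's high side at (308,350), the pointer reads about 9.8 mm, and nothing else has moved.

```bash
python3 -c "
from workcell import env
print(env.hand_in())"
```

```text
the job is handed in; nothing more can be done
None
```

The job is handed in: I pressed the plunger in about 1.95 mm, then turned the crank with a 20–21 N grip and left the cam within about 0.03 rad of its fitted highest point (plunger about 9.8 mm of its 12.5 mm travel), with everything released at about 12 s.

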